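# Get the socket case out from behind the containers

## Robot

A 6-joint arm with a two-finger parallel gripper is mounted at the origin on the work surface. World frame = base frame: x ahead of the robot, y to its left, z up, the work surface at z = 0. Lengths are in m, angles in rad, forces in N, time in s.
With the tool pointing down it reaches from about 0.275 to 0.975 m from the base axis. Payload 8.4 kg.
Tool frame: the origin (TCP) lies at the very end of the fingers, on their centre line; the grasp point (between the pads) lies 19 mm behind it; x points along the fingers, y is the direction in which the jaws open and shut, and the axes are right-handed (so a half turn about x gives the same grasp; the last joint's range is limited). The gripper opens to 92 mm and grips with 3 to 60 N. Pads are 20 mm wide; open, the fingers measure 128 mm over their backs; the gripper's body (75 mm by 189 mm) begins 69 mm behind the grasp point.
Start: joints at [1.246, 0.353, 1.633, -0, 1.155, -0.002], TCP at [0.198, 0.593, 0.215] pointing down, gripper open.
Joint ranges: [-2.63, 2.63], [-0.92, 2.1], [0.06, 2.66], [-1.3, 4.44], [0, 2.69], [-3.02, 3.02]. Speed limits (rad/s): [2.22, 2.22, 2.79, 3.14, 3.14, 3.14].

## Interface

Orientations are given as a rotation vector (axis times angle).
In Python, from workcell import robot, viewer, hand_in gives the robot as it stands.
- The arm moves only by the tool send_rows, never from a script. Its argument "steps" is text: rows parted by semicolons, each of 7 numbers parted by spaces: the turn, a rotation vector about the tool's x, y, z in rad, then the shift along the tool's x, y, z in m, then the closure, from -1 (fully open) to 1 (shut). A call has 1 to 12 rows; each row is the pose to reach, as a shift and turn from the pose commanded when the call began, along the tool's axes at that moment; what a row does not reach only later rows make up. A row lasts 1/8 s, in which the tool goes at most 62.5 mm and 10.7 degrees, less where a joint would pass 70% of its speed; a pose out of reach is approached as far as the arm can. A call with a gripper value outside its range is refused whole. The fingers move at their own pace and stop on an object; "force" is the grip in N (left out, the last holds). Time passes only in rows, so rows that repeat a pose let the fingers close. It gives the time, the measured TCP pose, the force and the opening at its end, in the units of the state.
- robot.observe(): the state, without advancing time (a new reading comes with each control period).
- viewer.snapshot(name): name is "side" or "top" or "wrist"; returns the picture (420x560x3 uint8, red, green, blue); there is no depth.
- viewer.camera_model(name): a dict with "fx", "fy", "cx", "cy" (pixels), "R" (3x3) and "t" (3): a world point X has camera coordinates R X + t; the wrist camera has in their place "mount" (4x4, takes a point from camera to tool coordinates, whose origin is the TCP and whose axes are the tool frame's). Camera axes: x right, y down, z forward; pixel columns grow to the right and rows downward; lengths in m; the calibration is good to about 2 mm. A picture is of the moment at which its call begins: read the wrist's pose just before it. camera_model takes no time and is no camera call.
- hand_in(): hands the job in, once; it reports no verdict.
The state is a dict: "t": time; "q": joint angles; "qvel": joint speeds; "joint_efforts": joint torques, N m; "tool_pos": TCP position; "eef_rot": TCP orientation; "wrist_force": force on the tool from outside, world axes, zero at the start; "torque": the same for the moment, N m; "width": finger opening in m.
Only numpy, scipy, OpenCV 4.12 (cv2) and the standard library are available. Lean on these libraries where they do the work, as an engineer would, in place of code of your own. Each camera call takes 0.05 s, during which the arm holds its last target. There are 200 camera calls.

## Task

The socket case stands at the back of the wooden bay, behind three containers. First clear all three containers out onto the plywood board, standing, then lay the case flat on the rubber mat, centred and lengthwise along it, and then put each container back in the bay upright on the very spot where it stood before. Do not tip anything over, and leave the roll of tape and the jar alone.

Things in the scene. Friction and masses are not known exactly. Their poses are not given: they have to be found in the camera images.
- oil_mid (a point): oil tin, loose: round aluminium body 52 mm in diameter, straight up to 70 mm, then a rounded shoulder up to 83 mm, and on top a black round cap 31 mm in diameter from 83 to 120 mm above its underside. 120 mm tall in all, about 0.25 kg. Grasp it by the cap: in the bay there is only about 10 mm between the bodies. Origin (this point) on its axis, half-way up; its z points up.
- thinner_mid (a point): thinner tin, loose: square steel body 50 x 50 mm, 76 mm high, flat top with a black round cap 32 mm in diameter from 76 to 110 mm above its underside. 110 mm tall in all, about 0.3 kg. Grasp it by the cap. Origin (this point) on its axis, half-way up; its z points up.
- glue_mid (a point): glue bottle, loose: white round body 52 mm in diameter up to 40 mm, then a long cone narrowing to 26 mm at 79 mm, and a grey round cap 28 mm in diameter from 79 to 115 mm above its underside. 115 mm tall in all, about 0.2 kg. Grasp it by the cap. Origin (this point) on its axis, half-way up; its z points up.
- case_mid (a point): socket case, loose: closed grey metal box 50 mm (its x) by 150 mm (its y, the long way) by 45 mm high (its z, up), about 0.55 kg. It stands across the bay behind the containers, about 8 mm clear of them; 45 mm are free behind it, and it can only be grasped across its 50 mm width. Origin at its centre, half-way up.
- bay: storage bay, fixed: plywood floor 12 mm thick; wooden walls at the back and both sides, tops 57 mm above the bench; open at its -x side, towards the robot. Origin on the bench. In its frame (x to the back, y left, z up) the floor spans x -70 to 115 mm; inner wall faces at x 103, y +-105. At the start the containers stand in a row at x about -26, y about -62, 0, 62, in any order; the case at x 33.
- board: plywood board, fixed, the side area for the containers: 280 mm (its x) by 110 mm (its y), 10 mm thick, lying on the bench to one side of the bay. Origin at the centre of its underside. There is room for the three containers in a row along its x. Each must have its middle over the board.
- mat: black ribbed rubber mat, fixed, where the case goes: 230 mm (its x, the long way) by 130 mm (its y), 6 mm thick, lying on the bench on the other side of the bay. Origin at the centre of its underside.
- tape: bystander: roll of tape lying flat, grey ring 90 mm in diameter, 24 mm high, just beyond the bay. Origin at the centre of its underside.
- jar: bystander: glass jar of brass screws with a steel lid, 64 mm in diameter, 76 mm tall, just beyond the bay. Origin at the centre of its underside.

How it is judged:
By the outcome, as a careful person would: the job done as asked, in the order asked, and still so for the second after the job is handed in, with the robot touching nothing.
It also fails if it takes over 141 s, if anything falls off the work surface, if the arm or the gripper's body presses on something with over 40 N, if the wrist force passes 120 N, or if a joint passes its speed limit or range.

## Working session

There is one attempt and no reset: what is moved stays moved. The work goes in short steps, Python scripts to look and compute and a tool call to move; the robot and the scene stay as the last step left them, time stands still between calls to the robot, and variables do not carry over. Pictures are saved under pics/ and viewed, about 12 in all and at most 16, crops included, and the job is handed in when it is done.

Besides the shell and the picture viewer there is one more tool, called after "Request:" as name(argument=value, ...) on one line, values as JSON. send_rows: Moves the arm, as the interface text tells. Its arguments: {"type":"object","properties":{"steps":{"type":"string"},"force":{"type":"number"}},"required":["steps"]}

```bash
ls; mkdir -p pics; python3 - <<'E'
from workcell import robot, viewer
import cv2
o=robot.observe(); print({k:o[k] for k in('t','tool_pos','eef_rot','width','wrist_force')})
for n in('side','top','wrist'):
    m=viewer.camera_model(n); print(n,m)
    cv2.imwrite(f'pics/{n}0.png',cv2.cvtColor(viewer.snapshot(n),cv2.COLOR_RGB2BGR))
E
```

```text
pics
{'t': 0.0, 'tool_pos': array([0.19810868, 0.59225177, 0.21385811]), 'eef_rot': array([ 0.25227891,  1.55613152, -0.25441454]), 'width': 0.09172660552253407, 'wrist_force': array([-0.46550355, -0.3712962 ,  0.17014704])}
side {'fx': 449.9576476519794, 'fy': 449.9576476519794, 'cx': 272.91863494222935, 'cy': 212.97997463194568, 'R': array([[ 0.99286127, -0.11926213,  0.00174683],
       [-0.08694098, -0.73365768, -0.67393448],
       [ 0.08165644,  0.66897157, -0.73878906]]), 't': array([-0.56667078,  0.10900238,  1.10020233])}
top {'fx': 391.9725577329205, 'fy': 391.9725577329205, 'cx': 280.07444198701285, 'cy': 211.5028053902315, 'R': array([[-0.00795881, -0.99994744,  0.0064633 ],
       [-0.99813934,  0.00755334, -0.06050459],
       [ 0.06045259, -0.00693281, -0.99814699]]), 't': array([0.00310389, 0.57081231, 0.79100332])}
wrist {'fx': 363.6923476805247, 'fy': 363.6923476805247, 'cx': 276.11871967669896, 'cy': 207.20129420194175, 'mount': array([[-1.15503249e-03, -2.71311177e-01,  9.62490993e-01,
        -1.69389726e-01],
       [ 9.99999323e-01, -1.74850108e-04,  1.15075666e-03,
        -1.13388470e-03],
       [-1.43921491e-04,  9.62491670e-01,  2.71311195e-01,
        -7.72632221e-02],
       [ 0.00000000e+00,  0.00000000e+00,  0.00000000e+00,
         1.00000000e+00]])}
```

View pics/top0.png

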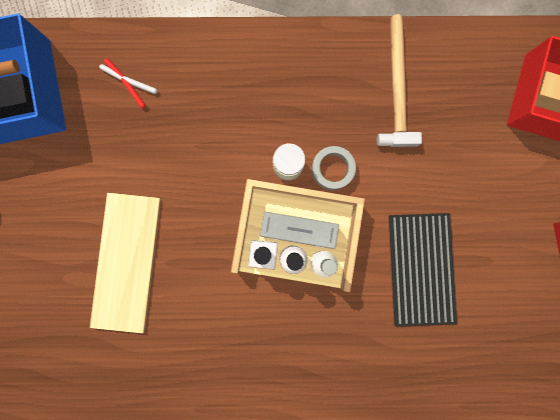

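View pics/side0.png

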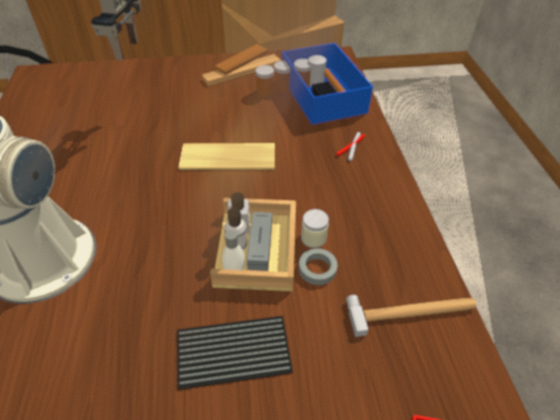

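The top view shows the bay around (300,235). From left to right, the thinner's cap is at (262,256), the oil's at (294,261) and the glue's at (328,266). The case is at (300,230), the board at (125,263) and the mat at (423,270). The side view agrees with this. I'll enlarge both.

```bash
python3 - <<'E'
import cv2, numpy as np
t=cv2.imread('pics/top0.png'); s=cv2.imread('pics/side0.png')
cv2.imwrite('pics/topc.png',cv2.resize(t[170:300,225:375],None,fx=4.6,fy=4.6,interpolation=cv2.INTER_CUBIC))
cv2.imwrite('pics/sidec.png',cv2.resize(s[185:295,205:345],None,fx=5,fy=5,interpolation=cv2.INTER_CUBIC))
a=t[185:345,80:170]; b=t[185:345,380:470]
cv2.imwrite('pics/bm.png',cv2.resize(np.hstack([a,b]),None,fx=3.5,fy=3.5,interpolation=cv2.INTER_CUBIC))
E
```

```text
(no output)
```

View pics/topc.png

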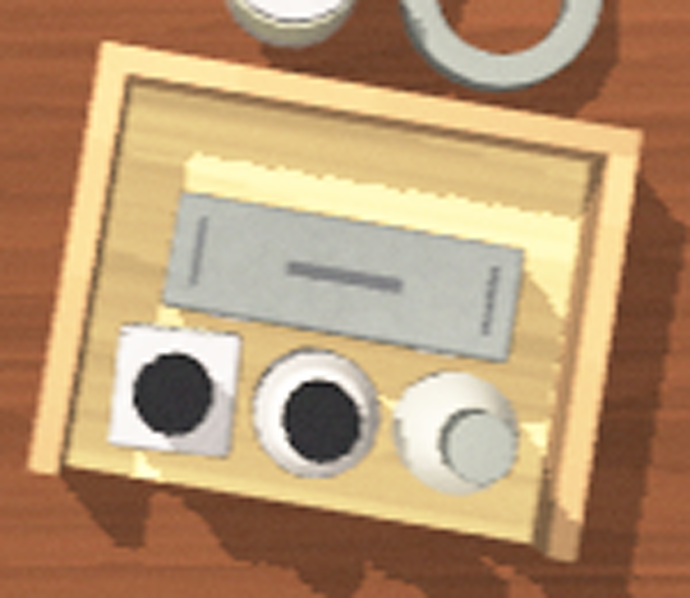

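View pics/sidec.png

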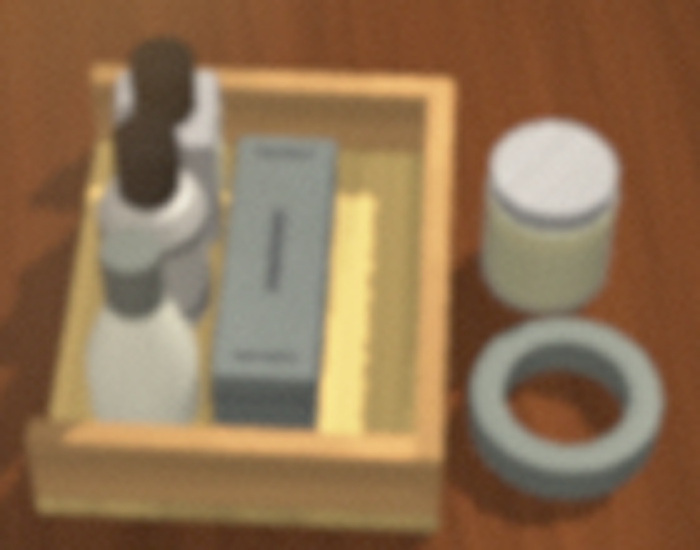

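View pics/bm.png

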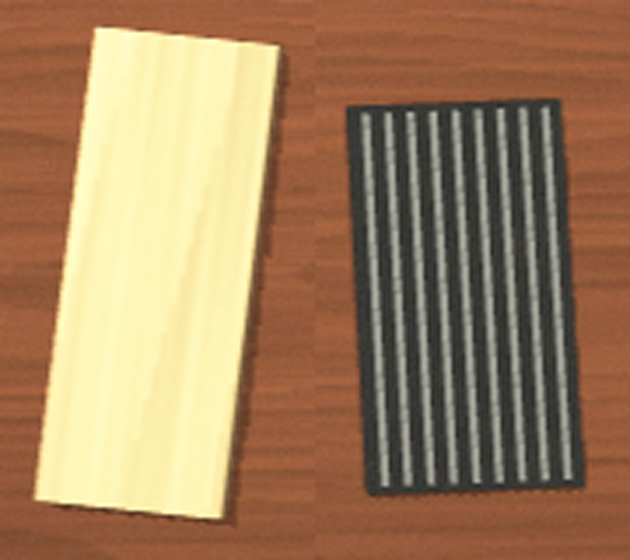

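The crops give me clear cap discs and clear case, board and mat corners. I'll triangulate from these.

```bash
cat >h.py <<'E'
import numpy as np, cv2
from scipy.spatial.transform import Rotation as Ro
from workcell import robot, viewer
M={n:viewer.camera_model(n) for n in('side','top','wrist')}
def ray(n,p,st=None):
    m=M[n]; d=np.array([(p[0]-m['cx'])/m['fx'],(p[1]-m['cy'])/m['fy'],1])
    if n=='wrist':
        A=m['mount']; R=Ro.from_rotvec(st['eef_rot']).as_matrix()
        return R@A[:3,3]+st['tool_pos'], R@A[:3,:3]@d
    return -m['R'].T@m['t'], m['R'].T@d
def onz(n,p,z,st=None):
    o,d=ray(n,p,st); return o+d*(z-o[2])/d[2]
def tri(r1,r2):
    (o,d),(p,e)=r1,r2; s=np.linalg.lstsq(np.c_[d,-e],p-o,rcond=None)[0]
    a,b=o+d*s[0],p+e*s[1]; return (a+b)/2,np.linalg.norm(a-b)
def un(p,f,o): return (np.array(p)+.5)/f-.5+np.array(o)
def proj(n,X):
    m=M[n]; c=m['R']@X+m['t']; return np.array([m['fx']*c[0]/c[2]+m['cx'],m['fy']*c[1]/c[2]+m['cy']])
def ang(v): return np.degrees(np.arctan2(v[1],v[0]))
E
python3 - <<'E'
from h import *
np.set_printoptions(precision=4,suppress=True)
T=lambda p:un(p,4.6,(225,170)); S=lambda p:un(p,5,(205,185)); B=lambda p,dx:un((p[0]-dx[0],p[1]),3.5,(dx[1],185))
for n,a,b,z in(('thin',(173,394),(164,55),.122),('oil',(322,421),(150,132),.132),('glue',(482,447),(131,250),.127)):
    print(n,*tri(ray('top',T(a)),ray('side',S(b))),'z-nominal',onz('top',T(a),z),onz('side',S(b),z))
ct=[(182,195),(524,250),(508,360),(163,303)]; cs=[(240,138),(318,381)]
P=[onz('top',T(p),.057) for p in ct]; print('case',np.mean(P,0),ang(P[0]-P[1]),ang(P[3]-P[2]),np.linalg.norm(P[0]-P[1]),np.linalg.norm(P[0]-P[3]))
# side view: NW=(left-back): 337,142
for a,b in zip(ct,[(337,142),(318,381),(213,376),(240,138)]): print(*tri(ray('top',T(a)),ray('side',S(b))))
w=[onz('top',T(p),.057) for p in((103,42),(642,130),(130,78),(608,155))]
print('wall',w,ang(w[0]-w[1]),ang(w[2]-w[3]),np.linalg.norm(w[2]-w[3]))
th=np.radians(ang(w[0]-w[1])-90); m=(w[2]+w[3])/2; ex=np.array([np.cos(th),np.sin(th),0]); print('bay origin',m-ex*.103, np.degrees(th))
o=m-ex*.103; ey=np.array([-ex[1],ex[0],0])
for y in(62,0,-62): print('expected',o-ex*.026+ey*y/1000)
print('exp case',o+ex*.033)
for nm,c,dx,z in(('board',[(95,27),(280,46),(221,520),(35,498)],(0,80),.01),('mat',[(347,106),(560,100),(585,487),(368,494)],(315,380),.006)):
    P=[onz('top',B(p,dx),z) for p in c]; print(nm,np.mean(P,0),ang(P[0]-P[3]),ang(P[1]-P[2]),np.linalg.norm(P[0]-P[3]),np.linalg.norm(P[0]-P[1]))
o=robot.observe(); print(Ro.from_rotvec(o['eef_rot']).as_matrix())
E
```

```text
thin [0.4881 0.0316 0.1256] 0.0025759058559213697 z-nominal [0.4866 0.0318 0.122 ] [0.4894 0.035  0.122 ]
oil [ 0.4781 -0.0254  0.1343] 0.0031587983645668394 z-nominal [ 0.4764 -0.0254  0.132 ] [ 0.4797 -0.0234  0.132 ]
glue [ 0.4663 -0.0871  0.1261] 0.0014779933209295134 z-nominal [ 0.4656 -0.087   0.127 ] [ 0.467 -0.088  0.127]
case [ 0.5323 -0.0386  0.057 ] 80.4149802414198 80.18130997809833 0.1475129346307293 0.04661169943913134
[0.5699 0.0301 0.0552] 0.0041538512346058105
[ 0.5445 -0.1157  0.0554] 0.002754266327257453
[ 0.4975 -0.1079  0.0564] 0.002066329515672481
[0.5229 0.0385 0.0553] 0.0021580689178163854
wall [array([0.6335, 0.0636, 0.057 ]), array([ 0.594 , -0.1667,  0.057 ]), array([0.618 , 0.0521, 0.057 ]), array([ 0.5834, -0.152 ,  0.057 ])] 80.26329863186336 80.38881264240291 0.20693068587571972
bay origin [ 0.4992 -0.0325  0.057 ] -9.736701368136636
expected [0.484 0.033 0.057]
expected [ 0.4735 -0.0281  0.057 ]
expected [ 0.4631 -0.0892  0.057 ]
exp case [ 0.5317 -0.0381  0.057 ]
board [0.4698 0.3192 0.01  ] -6.15175156822786 -6.46011477496138 0.27694682466927223 0.11055912110705646
mat [ 0.4497 -0.2963  0.006 ] 1.6824389322798747 1.7448967934623434 0.22864421177730315 0.12791378734722939
[[-0.0004  0.3172  0.9484]
 [-0.001   0.9484 -0.3172]
 [-1.     -0.0011 -0.    ]]
```

```bash
cat >>h.py <<'E'
def to(x,y,z,yaw,st=None):
    st=st or robot.observe(); R=Ro.from_rotvec(st['eef_rot'])
    a=np.radians(yaw); Y=np.array([np.cos(a),np.sin(a),0]); X=np.array([0,0,-1.]); D=Ro.from_matrix(np.c_[X,Y,np.cross(X,Y)])
    print('row',np.round(np.r_[(R.inv()*D).as_rotvec(),R.inv().apply(np.array([x,y,z])-st['tool_pos'])],4), 't',st['t'],'pos',np.round(st['tool_pos'],4),'yaw',round(ang(R.as_matrix()[:,1]),2),'w',round(st['width'],4),'F',np.round(st['wrist_force'],1))
E
python3 -c "
from h import *
to(.477,-.025,.25,-9.7)"
```

```text
row [ 1.4173e+00  8.0000e-04  9.0000e-04 -3.5400e-02 -4.9710e-01  4.6030e-01] t 0.15 pos [0.1981 0.5924 0.214 ] yaw 71.51 w 0.0922 F [ 0.1 -0.1 -1. ]
```

Request:
send_rows(steps="1.417 0 0 -0.035 -0.497 0.460 -0.3;1.417 0 0 -0.035 -0.497 0.460 -0.3;1.417 0 0 -0.035 -0.497 0.460 -0.3;1.417 0 0 -0.035 -0.497 0.460 -0.3;1.417 0 0 -0.035 -0.497 0.460 -0.3;1.417 0 0 -0.035 -0.497 0.460 -0.3;1.417 0 0 -0.035 -0.497 0.460 -0.3;1.417 0 0 -0.035 -0.497 0.460 -0.3;1.417 0 0 -0.035 -0.497 0.460 -0.3;1.417 0 0 -0.035 -0.497 0.460 -0.3;1.417 0 0 -0.035 -0.497 0.460 -0.3;1.417 0 0 -0.035 -0.497 0.460 -0.3", force=30)

```text
t: 1.65
tool_pos: [0.4779, -0.0275, 0.2496]
eef_rot: [1.336, 1.121, -1.336]
wrist_force: [-0.4, 0.3, -0.6]
width: 0.0598
```

```bash
python3 - <<'E'
from h import *
st=robot.observe(); im=viewer.snapshot('wrist'); cv2.imwrite('pics/w1.png',cv2.cvtColor(im,cv2.COLOR_RGB2BGR))
to(.477,-.025,.25,-9.7,st); np.savez('w1.npz',p=st['tool_pos'],r=st['eef_rot'])
E
```

```text
row [-0.004   0.0005 -0.0005 -0.0004 -0.0013 -0.0023] t 1.65 pos [ 0.4779 -0.0275  0.2496] yaw -9.93 w 0.0598 F [-0.4  0.3 -0.6]
```

View pics/w1.png

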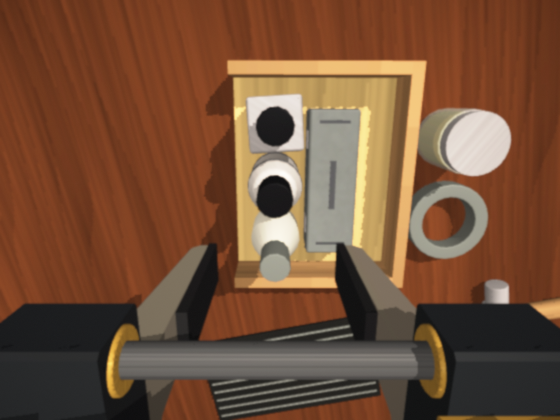

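The wrist view has the cap tops in one column, with the thinner at (275,125), the oil at (275,200) and the glue at (275,264). They're square to the jaws. I'll check these against their heights.

```bash
python3 - <<'E'
from h import *
d=np.load('w1.npz'); st=dict(tool_pos=d['p'],eef_rot=d['r'])
T=lambda p:un(p,4.6,(225,170))
for n,p,a,z in(('thin',(275.5,125),(173,394),.122),('oil',(275,200),(322,421),.132),('glue',(275,264),(482,447),.127)):
    print(n,onz('wrist',p,z,st),*tri(ray('wrist',p,st),ray('top',T(a))))
c=[onz('wrist',p,.057,st) for p in((309,108),(359,111),(356,251),(306,247))]; print(np.mean(c,0),ang(c[0]-c[3]))
to(.477,-.0255,.095,-9.8)
E
```

```text
thin [0.4869886  0.03204126 0.122     ] [0.4867876  0.03193786 0.12165415] 0.00042966270684445946
oil [ 0.47638127 -0.02619377  0.132     ] [ 0.47660564 -0.02519103  0.13589697] 7.157540646782208e-05
glue [ 0.46615078 -0.08430266  0.127     ] [ 0.46519819 -0.08806311  0.11868091] 0.0005286062915587247
[ 0.53328401 -0.03785248  0.057     ] 80.2038527622943
row [-1.200e-03 -1.000e-04  6.000e-04  1.543e-01  1.000e-04 -3.000e-04] t 1.7 pos [ 0.4769 -0.0258  0.2493] yaw -9.87 w 0.0595 F [-0.4 -0.7  0.2]
```

Request:
send_rows(steps="0 0 0 0.05 0 0 -0.3;0 0 0 0.10 0 0 -0.3;0 0 0 0.135 0 0 -0.3;0 0 0 0.151 0 0 -0.3;0 0 0 0.151 0 0 -0.3;0 0 0 0.151 0 0 -0.3;0 0 0 0.151 0 0 1;0 0 0 0.151 0 0 1;0 0 0 0.151 0 0 1;0 0 0 0.151 0 0 1;0 0 0 0.151 0 0 1;0 0 0 0.151 0 0 1")

```text
t: 3.2
tool_pos: [0.477, -0.0246, 0.0989]
eef_rot: [1.333, 1.124, -1.332]
wrist_force: [-0.9, 0.9, 6.2]
width: 0.0304
```

```bash
python3 -c "
from h import *
to(.470,.319,.24,-9.8)"
```

```text
row [ 1.900e-03 -0.000e+00 -3.000e-04 -1.411e-01 -6.470e-02 -3.375e-01] t 3.2 pos [ 0.477  -0.0246  0.0989] yaw -9.69 w 0.0304 F [-0.9  0.9  6.2]
```

Request:
send_rows(steps="0 0 0 -0.02 0 0 1;0 0 0 -0.06 0 0 1;0 0 0 -0.11 0 0 1;0 0 0 -0.14 -0.003 -0.015 1;0 0 0 -0.14 -0.011 -0.055 1;0 0 0 -0.14 -0.021 -0.110 1;0 0 0 -0.14 -0.032 -0.165 1;0 0 0 -0.14 -0.043 -0.220 1;0 0 0 -0.14 -0.053 -0.275 1;0 0 0 -0.14 -0.061 -0.315 1;0 0 0 -0.14 -0.065 -0.338 1;0 0 0 -0.14 -0.065 -0.338 1")

```text
t: 4.7
tool_pos: [0.4693, 0.3203, 0.2379]
eef_rot: [1.33, 1.125, -1.332]
wrist_force: [0.7, -0.2, -2.4]
width: 0.0302
```

```bash
python3 -c "
from h import *
to(.470,.319,.24,-9.8)"
```

```text
row [ 0.0037  0.0009  0.0007 -0.0021  0.0009  0.0011] t 4.7 pos [0.4693 0.3203 0.2379] yaw -9.59 w 0.0302 F [ 0.7 -0.2 -2.4]
```

Request:
send_rows(steps="0 0 0 0.045 0 0 1;0 0 0 0.095 0 0 1;0 0 0 0.125 0 0 1;0 0 0 0.136 0 0 1;0 0 0 0.141 0 0 1;0 0 0 0.142 0 0 1;0 0 0 0.142 0 0 1;0 0 0 0.142 0 0 -0.3;0 0 0 0.142 0 0 -0.3;0 0 0 0.142 0 0 -0.3")

```text
t: 5.95
tool_pos: [0.4698, 0.3198, 0.097]
eef_rot: [1.333, 1.124, -1.332]
wrist_force: [-0.3, 0.9, -0.1]
width: 0.0582
```

Request:
send_rows(steps="0 0 0 -0.03 0 0 -0.3;0 0 0 -0.08 0 0 -0.3;0 0 0 -0.13 0.004 0.020 -0.3;0 0 0 -0.142 0.016 0.070 -0.3;0 0 0 -0.142 0.030 0.130 -0.3;0 0 0 -0.142 0.043 0.185 -0.3;0 0 0 -0.142 0.055 0.235 -0.3;0 0 0 -0.142 0.063 0.270 -0.3;0 0 0 -0.142 0.065 0.280 -0.3;0 0 0 -0.142 0.065 0.280 -0.3;0 0 0 -0.142 0.065 0.280 -0.3")

```text
t: 7.32
tool_pos: [0.4866, 0.0337, 0.2386]
eef_rot: [1.332, 1.125, -1.332]
wrist_force: [-0.3, 0.9, -0.2]
width: 0.0598
```

```bash
python3 - <<'E'
from h import *
st=robot.observe(); im=viewer.snapshot('wrist'); to(.487,.032,.092,-9.8,st); im2=viewer.snapshot('top')
cv2.imwrite('pics/c2.png',cv2.cvtColor(np.hstack([im,im2])[:, :],cv2.COLOR_RGB2BGR)[40:360,:][:, np.r_[150:450,640:1060]])
E
```

```text
row [ 2.800e-03 -4.000e-04  1.000e-04  1.466e-01  7.000e-04  1.600e-03] t 7.325 pos [0.4866 0.0337 0.2386] yaw -9.64 w 0.0598 F [-0.3  0.9 -0.2]
```

View pics/c2.png

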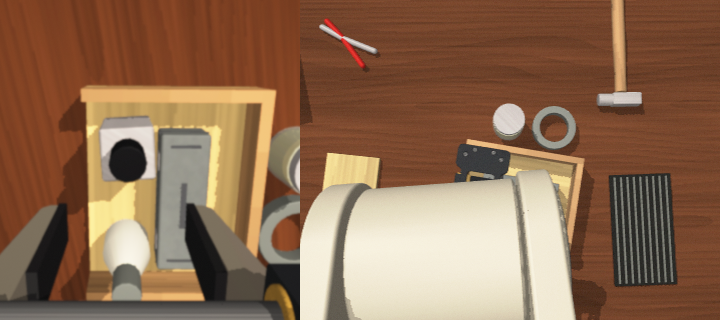

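The wrist crop shows the thinner's cap at about (278,200) in full-frame pixels, so it's between the jaws. The oil's place in the bay is empty. The arm hides the board.

Request:
send_rows(steps="0 0 0 0.05 0 0.001 -0.3;0 0 0 0.10 0 0.001 -0.3;0 0 0 0.135 0 0.001 -0.3;0 0 0 0.145 0 0.001 -0.3;0 0 0 0.145 0 0.001 -0.3;0 0 0 0.145 0 0.001 -0.3;0 0 0 0.145 0 0.001 1;0 0 0 0.145 0 0.001 1;0 0 0 0.145 0 0.001 1;0 0 0 0.145 0 0.001 1;0 0 0 0.145 0 0.001 1")

```text
t: 8.8
tool_pos: [0.487, 0.0316, 0.0939]
eef_rot: [1.333, 1.124, -1.332]
wrist_force: [0.9, -0.9, 3.8]
width: 0.0318
```

Request:
send_rows(steps="0 0 0 -0.02 0 0 1;0 0 0 -0.06 0 0 1;0 0 0 -0.11 0 0 1;0 0 0 -0.15 0.001 -0.015 1;0 0 0 -0.15 0.004 -0.055 1;0 0 0 -0.15 0.008 -0.105 1;0 0 0 -0.15 0.011 -0.155 1;0 0 0 -0.15 0.014 -0.205 1;0 0 0 -0.15 0.017 -0.250 1;0 0 0 -0.15 0.019 -0.280 1;0 0 0 -0.15 0.019 -0.286 1;0 0 0 -0.15 0.019 -0.286 1")

```text
t: 10.3
tool_pos: [0.5525, 0.3099, 0.2426]
eef_rot: [1.33, 1.125, -1.334]
wrist_force: [-0.1, -0.9, -3.8]
width: 0.0311
```

```bash
python3 -c "
from h import *
to(.554,.31,.24,-9.8)"
```

```text
row [ 0.0026  0.0016  0.0017  0.0026  0.0015 -0.0003] t 10.3 pos [0.5525 0.3099 0.2426] yaw -9.65 w 0.0311 F [-0.1 -0.9 -3.8]
```

Request:
send_rows(steps="0 0 0 0.045 0 0 1;0 0 0 0.095 0 0 1;0 0 0 0.135 0 0 1;0 0 0 0.146 0 0 1;0 0 0 0.151 0 0 1;0 0 0 0.152 0 0 1;0 0 0 0.152 0 0 1;0 0 0 0.152 0 0 -0.3;0 0 0 0.152 0 0 -0.3;0 0 0 0.152 0 0 -0.3")

```text
t: 11.55
tool_pos: [0.5535, 0.3106, 0.0921]
eef_rot: [1.333, 1.124, -1.332]
wrist_force: [-0.3, -0.6, 0.1]
width: 0.0584
```

Request:
send_rows(steps="0 0 0 -0.03 0 0 -0.3;0 0 0 -0.08 0 0 -0.3;0 0 0 -0.13 0 0.020 -0.3;0 0 0 -0.147 -0.004 0.070 -0.3;0 0 0 -0.147 -0.007 0.130 -0.3;0 0 0 -0.147 -0.010 0.190 -0.3;0 0 0 -0.147 -0.013 0.250 -0.3;0 0 0 -0.147 -0.015 0.310 -0.3;0 0 0 -0.147 -0.017 0.360 -0.3;0 0 0 -0.147 -0.019 0.395 -0.3;0 0 0 -0.147 -0.019 0.4045 -0.3;0 0 0 -0.147 -0.019 0.4045 -0.3")

```text
t: 13.05
tool_pos: [0.4667, -0.0851, 0.2387]
eef_rot: [1.334, 1.124, -1.333]
wrist_force: [0.3, -0.1, 0.3]
width: 0.0597
```

```bash
python3 - <<'E'
from h import *
st=robot.observe(); im=viewer.snapshot('wrist'); to(.466,-.086,.092,-9.8,st); im2=viewer.snapshot('top')
cv2.imwrite('pics/c3.png',cv2.cvtColor(np.hstack([im[40:360,150:450],im2[140:,:300][:320][0:280] if 0 else im2[100:420,0:420]]),cv2.COLOR_RGB2BGR))
E
```

```text
row [ 0.0009 -0.0003 -0.0003  0.1467 -0.0006  0.001 ] t 13.05 pos [ 0.4667 -0.0851  0.2387] yaw -9.75 w 0.0597 F [ 0.3 -0.1  0.3]
```

View pics/c3.png

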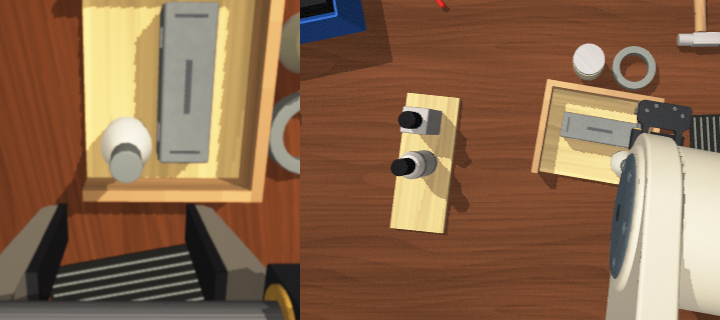

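The thinner and the oil both stand on the board, at crop (420,120) and (420,163). The glue's cap is centred between the jaws at about (275,200).

Request:
send_rows(steps="0 0 0 0.05 0 0 -0.3;0 0 0 0.10 0 0 -0.3;0 0 0 0.135 0 0 -0.3;0 0 0 0.146 0 0 -0.3;0 0 0 0.146 0 0 -0.3;0 0 0 0.146 0 0 -0.3;0 0 0 0.146 0 0 1;0 0 0 0.146 0 0 1;0 0 0 0.146 0 0 1;0 0 0 0.146 0 0 1;0 0 0 0.146 0 0 1")

```text
t: 14.52
tool_pos: [0.4666, -0.0852, 0.0928]
eef_rot: [1.333, 1.124, -1.333]
wrist_force: [-0.6, 0.5, 4.3]
width: 0.0274
```

Request:
send_rows(steps="0 0 0 -0.02 0 0 1;0 0 0 -0.06 0 0 1;0 0 0 -0.11 0 0 1;0 0 0 -0.15 -0.005 -0.015 1;0 0 0 -0.15 -0.02 -0.055 1;0 0 0 -0.15 -0.04 -0.105 1;0 0 0 -0.15 -0.06 -0.155 1;0 0 0 -0.15 -0.08 -0.205 1;0 0 0 -0.15 -0.10 -0.255 1;0 0 0 -0.15 -0.12 -0.305 1;0 0 0 -0.15 -0.14 -0.355 1;0 0 0 -0.15 -0.150 -0.390 1")

```text
t: 16.02
tool_pos: [0.383, 0.3265, 0.2421]
eef_rot: [1.331, 1.126, -1.332]
wrist_force: [1.4, -0.8, -2.7]
width: 0.0276
```

```bash
python3 -c "
from h import *
to(.3855,.328,.24,-9.8)"
```

```text
row [ 0.0035  0.0004  0.0007  0.0021  0.0022 -0.0019] t 16.025 pos [0.383  0.3265 0.2421] yaw -9.6 w 0.0276 F [ 1.4 -0.8 -2.7]
```

Request:
send_rows(steps="0 0 0 0.045 0 0 1;0 0 0 0.095 0 0 1;0 0 0 0.135 0 0 1;0 0 0 0.146 0 0 1;0 0 0 0.151 0 0 1;0 0 0 0.152 0 0 1;0 0 0 0.152 0 0 1;0 0 0 0.152 0 0 -0.3;0 0 0 0.152 0 0 -0.3;0 0 0 0.152 0 0 -0.3")

```text
t: 17.27
tool_pos: [0.3844, 0.3247, 0.0909]
eef_rot: [1.333, 1.124, -1.332]
wrist_force: [0.0, 0.2, 0.1]
width: 0.0555
```

Request:
send_rows(steps="0 0 0 -0.03 0 0 -0.3;0 0 0 -0.08 0 0 -0.3;0 0 0 -0.13 0.012 0.020 -0.56;0 0 0 -0.148 0.044 0.070 -0.56;0 0 0 -0.148 0.08 0.130 -0.56;0 0 0 -0.148 0.117 0.185 -0.56;0 0 0 -0.148 0.15 0.240 -0.56;0 0 0 -0.148 0.18 0.290 -0.56;0 0 0 -0.148 0.20 0.320 -0.56;0 0 0 -0.148 0.207 0.3316 -0.56;0 0 0 -0.148 0.207 0.3316 -0.56;0 0 0 -0.148 0.207 0.3316 -0.56")

```text
t: 18.77
tool_pos: [0.532, -0.0359, 0.2385]
eef_rot: [1.332, 1.126, -1.332]
wrist_force: [-0.2, 0.3, -0.4]
width: 0.0715
```

```bash
python3 - <<'E'
from h import *
st=robot.observe(); im=viewer.snapshot('wrist'); to(.5328,-.038,.018,-9.75,st); im2=viewer.snapshot('top')
cv2.imwrite('pics/c4.png',cv2.cvtColor(np.hstack([im[40:420,130:450],im2[40:420,0:420]]),cv2.COLOR_RGB2BGR))
E
```

```text
row [ 0.0021 -0.0003  0.0006  0.2205  0.0013  0.002 ] t 18.775 pos [ 0.532  -0.0359  0.2385] yaw -9.63 w 0.0715 F [-0.2  0.3 -0.4]
```

View pics/c4.png

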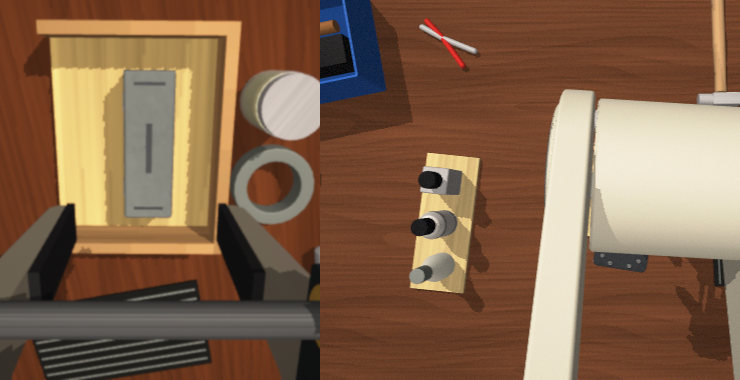

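All three containers stand on the board, and the case is centred between the jaws at about (279,183). The tape and jar haven't been touched.

Request:
send_rows(steps="0 0 0 0.05 0.002 0.002 -0.56;0 0 0 0.10 0.002 0.002 -0.56;0 0 0 0.15 0.002 0.002 -0.56;0 0 0 0.19 0.002 0.002 -0.56;0 0 0 0.21 0.002 0.002 -0.56;0 0 0 0.218 0.002 0.002 -0.56;0 0 0 0.218 0.002 0.002 -0.56;0 0 0 0.218 0.002 0.002 1;0 0 0 0.218 0.002 0.002 1;0 0 0 0.218 0.002 0.002 1;0 0 0 0.218 0.002 0.002 1;0 0 0 0.218 0.002 0.002 1", force=45)

```text
t: 20.38
tool_pos: [0.5342, -0.0394, 0.0213]
eef_rot: [1.333, 1.124, -1.332]
wrist_force: [-1.9, 0.9, 7.2]
width: 0.0498
```

```bash
python3 -c "
from h import *
to(.4497,-.2963,.14,-88.3)"
```

```text
row [ 1.372e+00 -2.000e-04 -1.000e-04 -1.187e-01 -4.000e-02  2.674e-01] t 20.375 pos [ 0.5342 -0.0394  0.0213] yaw -9.69 w 0.0498 F [-1.9  0.9  7.2]
```

Request:
send_rows(steps="0 0 0 -0.015 0 0 1;0 0 0 -0.05 0 0 1;0 0 0 -0.09 0 0 1;0 0 0 -0.12 0 0 1;0.17 0 0 -0.12 -0.005 0.034 1;0.34 0 0 -0.12 -0.010 0.07 1;0.51 0 0 -0.12 -0.015 0.105 1;0.68 0 0 -0.12 -0.02 0.14 1;0.85 0 0 -0.12 -0.025 0.175 1;1.02 0 0 -0.12 -0.03 0.21 1;1.2 0 0 -0.12 -0.035 0.24 1;1.372 0 0 -0.12 -0.04 0.267 1")

```text
t: 21.88
tool_pos: [0.449, -0.2969, 0.141]
eef_rot: [2.209, 0.026, -2.21]
wrist_force: [-0.2, -0.1, -6.6]
width: 0.0501
```

Request:
send_rows(steps="0.04 0 0 0 0 0 1;0 0 0 0 0 0 1")

```text
t: 22.12
tool_pos: [0.4491, -0.2962, 0.1409]
eef_rot: [2.207, 0.032, -2.207]
wrist_force: [1.2, 0.5, -6.0]
width: 0.0498
```

```bash
python3 - <<'E'
from h import *
st=robot.observe(); im=viewer.snapshot('wrist'); to(.4497,-.2963,.0155,-88.3,st); im2=viewer.snapshot('top')
np.savez('w5.npz',p=st['tool_pos'],r=st['eef_rot'])
cv2.imwrite('pics/w5.png',cv2.cvtColor(im,cv2.COLOR_RGB2BGR))
E
```

```text
row [-0.0008  0.0004  0.0003  0.1254  0.0002 -0.0006] t 22.125 pos [ 0.4491 -0.2962  0.1409] yaw -88.35 w 0.0498 F [ 1.2  0.5 -6. ]
```

View pics/w5.png

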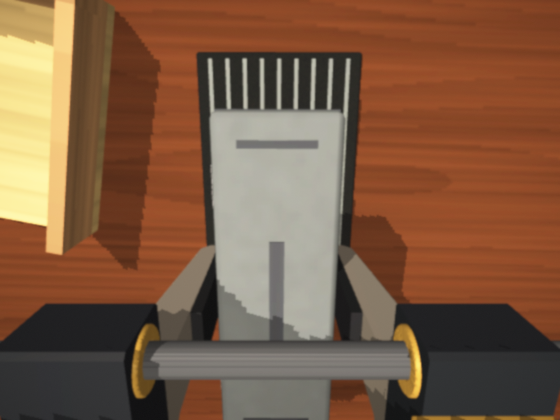

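The case is held over the mat. Its far top edge is at about (213–342,113) and the mat's far edge at (197–361,53). I'll check the centring.

```bash
python3 - <<'E'
from h import *
d=np.load('w5.npz'); st=dict(tool_pos=d['p'],eef_rot=d['r'])
c=[onz('wrist',p,.1775,st) for p in((212,113),(343,112))]; m=[onz('wrist',p,.006,st) for p in((197,53),(361,53))]
a=np.radians(1.7); e=np.array([np.cos(a),np.sin(a),0])
print('case w',np.linalg.norm(c[0]-c[1]),'centre',np.mean(c,0)-.075*e,'yaw',ang(c[0]-c[1]))
print('mat w',np.linalg.norm(m[0]-m[1]),'centre',np.mean(m,0)-.115*e,'yaw',ang(m[0]-m[1]))
g=[onz('wrist',p,.1775,st) for p in((277,242),)]; print(g)
E
```

```text
case w 0.0463034041917948 centre [ 0.44727648 -0.29750983  0.1775    ] yaw 92.0859057856118
mat w 0.12731169346723467 centre [ 0.44824286 -0.29895803  0.006     ] yaw 91.64815749885622
[array([ 0.4733468 , -0.29657317,  0.1775    ])]
```

Request:
send_rows(steps="0 0 0 0.04 0.001 -0.001 1;0 0 0 0.08 0.001 -0.001 1;0 0 0 0.105 0.001 -0.001 1;0 0 0 0.118 0.001 -0.001 1;0 0 0 0.124 0.001 -0.001 1;0 0 0 0.126 0.001 -0.001 1;0 0 0 0.126 0.001 -0.001 1;0 0 0 0.126 0.001 -0.001 -0.56;0 0 0 0.126 0.001 -0.001 -0.56;0 0 0 0.126 0.001 -0.001 -0.56;0 0 0 0.126 0.001 -0.001 -0.56")

```text
t: 23.6
tool_pos: [0.451, -0.297, 0.0147]
eef_rot: [2.207, 0.033, -2.206]
wrist_force: [0.9, -0.1, -0.5]
width: 0.072
```

Request:
send_rows(steps="0 0 0 -0.02 0 0 -0.56;0 0 0 -0.07 0 0 -0.56;0 0 0 -0.12 0 0 -0.56;0 0 0 -0.17 0 0 -0.56;0 0 0 -0.22 0 0 -0.3;-0.18 0 0 -0.225 0 0 -0.3;-0.36 0 0 -0.225 -0.02 0 -0.3;-0.54 0 0 -0.225 -0.06 0 -0.3;-0.72 0 0 -0.225 -0.11 0 -0.3;-0.9 0 0 -0.225 -0.16 0 -0.3;-1.08 0 0 -0.225 -0.21 0 -0.3;-1.24 0 0 -0.225 -0.26 0 -0.3")

```text
t: 25.1
tool_pos: [0.4428, -0.0355, 0.2397]
eef_rot: [1.424, 1.054, -1.423]
wrist_force: [1.3, -0.3, -0.0]
width: 0.0597
```

```bash
python3 - <<'E'
from h import *
to(.470,.319,.24,-9.8); im=viewer.snapshot('top'); 
cv2.imwrite('pics/t6.png',cv2.resize(cv2.cvtColor(im[180:350,370:480],cv2.COLOR_RGB2BGR),None,fx=3.5,fy=3.5,interpolation=cv2.INTER_CUBIC))
E
```

```text
row [-1.247e-01 -1.000e-04 -4.000e-04 -3.000e-04 -7.730e-02 -3.471e-01] t 25.1 pos [ 0.4428 -0.0355  0.2397] yaw -16.94 w 0.0597 F [ 1.3 -0.3 -0. ]
```

View pics/t6.png

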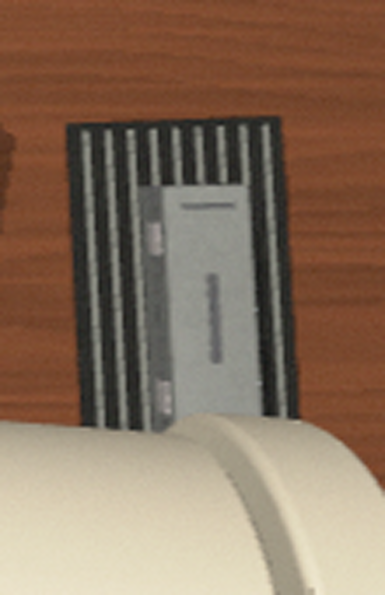

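The case lies flat on the mat along the ribs. I'll measure it later with a clear view. Next are the containers, glue first.

Request:
send_rows(steps="-0.04 0 0 0 -0.02 -0.035 -0.3;-0.08 0 0 0 -0.042 -0.08 -0.3;-0.132 0 0 0 -0.065 -0.13 -0.3;-0.132 0 0 0 -0.09 -0.18 -0.3;-0.132 0 0 0 -0.115 -0.23 -0.3;-0.132 0 0 0 -0.14 -0.28 -0.3;-0.132 0 0 0 -0.158 -0.315 -0.3;-0.132 0 0 0 -0.1634 -0.328 -0.3;-0.132 0 0 0 -0.1634 -0.328 -0.3;-0.132 0 0 0 -0.1634 -0.328 -0.3", force=30)

```text
t: 26.4
tool_pos: [0.3845, 0.3234, 0.2395]
eef_rot: [1.333, 1.124, -1.334]
wrist_force: [0.1, 1.0, -1.0]
width: 0.0598
```

```bash
python3 - <<'E'
from h import *
st=robot.observe(); to(.3844,.3247,.0915,-9.75,st)
im=viewer.snapshot('wrist'); im2=viewer.snapshot('top')
cv2.imwrite('pics/c7.png',cv2.cvtColor(np.hstack([im[60:360,130:450],im2[100:400,120:500]]),cv2.COLOR_RGB2BGR))
cv2.imwrite('pics/t7.png',cv2.cvtColor(im2,cv2.COLOR_RGB2BGR))
E
```

```text
row [ 3.00e-04  7.00e-04  1.00e-04  1.48e-01 -3.00e-04 -1.40e-03] t 26.4 pos [0.3845 0.3234 0.2395] yaw -9.73 w 0.0598 F [ 0.1  1.  -1. ]
```

View pics/c7.png

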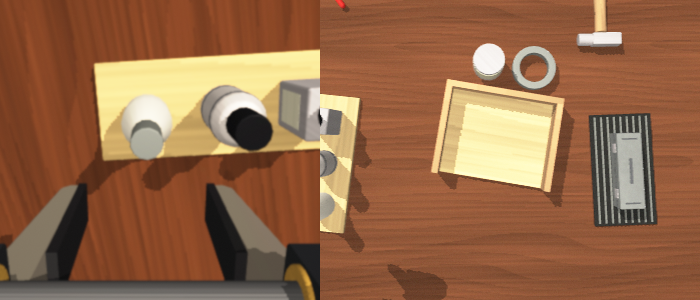

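The case is square on the mat and the bay is empty. The glue's cap is between the jaws at about (277,200).

Request:
send_rows(steps="0 0 0 0.05 0 0 -0.3;0 0 0 0.10 0 0 -0.3;0 0 0 0.135 0 0 -0.3;0 0 0 0.148 0 0 -0.3;0 0 0 0.148 0 0 -0.3;0 0 0 0.148 0 0 -0.3;0 0 0 0.148 0 0 1;0 0 0 0.148 0 0 1;0 0 0 0.148 0 0 1;0 0 0 0.148 0 0 1;0 0 0 0.148 0 0 1")

```text
t: 27.88
tool_pos: [0.3846, 0.3248, 0.0918]
eef_rot: [1.333, 1.124, -1.332]
wrist_force: [0.6, -1.0, 3.3]
width: 0.0274
```

Request:
send_rows(steps="0 0 0 -0.02 0 0 1;0 0 0 -0.06 0 0 1;0 0 0 -0.11 0 0 1;0 0 0 -0.14 0.008 0.02 1;0 0 0 -0.14 0.027 0.07 1;0 0 0 -0.14 0.046 0.12 1;0 0 0 -0.14 0.067 0.175 1;0 0 0 -0.14 0.088 0.23 1;0 0 0 -0.14 0.11 0.285 1;0 0 0 -0.14 0.13 0.34 1;0 0 0 -0.14 0.146 0.38 1;0 0 0 -0.14 0.150 0.390 1")

```text
t: 29.38
tool_pos: [0.4663, -0.0871, 0.2311]
eef_rot: [1.334, 1.124, -1.336]
wrist_force: [-0.5, 0.3, -3.0]
width: 0.0278
```

Request:
send_rows(steps="0 0 0 0 0 0 1;0 0 0 0 0 0 1;0 0 0 0.04 0 0 1;0 0 0 0.085 0 0 1;0 0 0 0.12 0 0 1;0 0 0 0.132 0 0 1;0 0 0 0.137 0 0 1;0 0 0 0.138 0 0 1;0 0 0 0.138 0 0 1")

```text
t: 30.5
tool_pos: [0.4673, -0.0851, 0.0945]
eef_rot: [1.333, 1.123, -1.331]
wrist_force: [-0.3, 0.0, -2.6]
width: 0.0271
```

```bash
python3 -c "
from h import *
to(.4666,-.0852,.0928,-9.75)"
```

```text
row [ 0.0012  0.     -0.0017  0.0017 -0.0007  0.0002] t 30.5 pos [ 0.4673 -0.0851  0.0945] yaw -9.68 w 0.0271 F [-0.3  0.  -2.6]
```

Request:
send_rows(steps="0 0 0 0.001 0 0 1;0 0 0 0.002 0 0 1;0 0 0 0.002 0 0 1;0 0 0 0.002 0 0 -0.3;0 0 0 0.002 0 0 -0.3;0 0 0 0.002 0 0 -0.3;0 0 0 -0.03 0 0 -0.3;0 0 0 -0.08 0 0 -0.3;0 0 0 -0.13 0 0 -0.3;0 0 0 -0.145 0 0 -0.3")

```text
t: 31.75
tool_pos: [0.468, -0.0853, 0.2415]
eef_rot: [1.334, 1.121, -1.329]
wrist_force: [-0.5, -0.0, -0.2]
width: 0.0601
```

Request:
send_rows(steps="0 0 0 0 -0.006 -0.04 -0.3;0 0 0 0 -0.015 -0.09 -0.3;0 0 0 0 -0.024 -0.145 -0.3;0 0 0 0 -0.033 -0.20 -0.3;0 0 0 0 -0.042 -0.255 -0.3;0 0 0 0 -0.051 -0.31 -0.3;0 0 0 0 -0.059 -0.36 -0.3;0 0 0 0 -0.065 -0.39 -0.3;0 0 0 0 -0.065 -0.3995 -0.3;0 0 0 0 -0.065 -0.3995 -0.3;0 0 0 0 -0.065 -0.3995 -0.3")

```text
t: 33.12
tool_pos: [0.4697, 0.3185, 0.2383]
eef_rot: [1.332, 1.124, -1.334]
wrist_force: [-0.7, 0.3, 1.0]
width: 0.0596
```

```bash
python3 - <<'E'
from h import *
st=robot.observe(); to(.4698,.3198,.098,-9.75,st)
im=viewer.snapshot('wrist'); im2=viewer.snapshot('top')
cv2.imwrite('pics/c8.png',cv2.cvtColor(np.hstack([im[60:360,130:450],im2[100:400,120:500]]),cv2.COLOR_RGB2BGR))
E
```

```text
row [ 0.0003  0.0008  0.0004  0.1403 -0.     -0.0014] t 33.125 pos [0.4697 0.3185 0.2383] yaw -9.74 w 0.0596 F [-0.7  0.3  1. ]
```

View pics/c8.png

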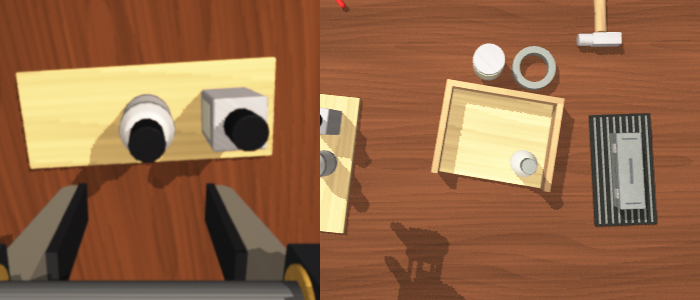

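The glue is back in the bay, upright at crop (524,163). The oil's cap is between the jaws at about (277,200).

Request:
send_rows(steps="0 0 0 0.05 0 0 -0.3;0 0 0 0.10 0 0 -0.3;0 0 0 0.13 0 0 -0.3;0 0 0 0.140 0 0 -0.3;0 0 0 0.140 0 0 -0.3;0 0 0 0.140 0 0 -0.3;0 0 0 0.140 0 0 1;0 0 0 0.140 0 0 1;0 0 0 0.140 0 0 1;0 0 0 0.140 0 0 1;0 0 0 0.140 0 0 1")

```text
t: 34.6
tool_pos: [0.47, 0.3199, 0.0989]
eef_rot: [1.333, 1.124, -1.332]
wrist_force: [-0.3, -0.2, 3.7]
width: 0.0306
```

Request:
send_rows(steps="0 0 0 -0.02 0 0 1;0 0 0 -0.06 0 0 1;0 0 0 -0.11 0 0 1;0 0 0 -0.14 0.003 0.015 1;0 0 0 -0.14 0.011 0.055 1;0 0 0 -0.14 0.021 0.110 1;0 0 0 -0.14 0.032 0.165 1;0 0 0 -0.14 0.043 0.220 1;0 0 0 -0.14 0.053 0.275 1;0 0 0 -0.14 0.062 0.32 1;0 0 0 -0.14 0.065 0.338 1;0 0 0 -0.14 0.065 0.338 1")

```text
t: 36.1
tool_pos: [0.4763, -0.0254, 0.238]
eef_rot: [1.334, 1.124, -1.335]
wrist_force: [-0.8, 0.1, -3.2]
width: 0.0304
```

Request:
send_rows(steps="0 0 0 0 0 0 1;0 0 0 0 0 0 1;0 0 0 0.04 0 0 1;0 0 0 0.085 0 0 1;0 0 0 0.12 0 0 1;0 0 0 0.132 0 0 1;0 0 0 0.138 0 0 1;0 0 0 0.139 0 0 1;0 0 0 0.139 0 0 1")

```text
t: 37.22
tool_pos: [0.478, -0.0243, 0.1008]
eef_rot: [1.334, 1.123, -1.331]
wrist_force: [0.2, 0.1, 2.2]
width: 0.0305
```

```bash
python3 -c "
from h import *
to(.477,-.025,.0989,-9.75)"
```

```text
row [ 0.0012 -0.0004 -0.0023  0.0019 -0.0009  0.0009] t 37.225 pos [ 0.478  -0.0243  0.1008] yaw -9.68 w 0.0305 F [0.2 0.1 2.2]
```

Request:
send_rows(steps="0 0 0 0 0 0 -0.3;0 0 0 0 0 0 -0.3;0 0 0 0 0 0 -0.3;0 0 0 -0.03 0 0 -0.3;0 0 0 -0.08 0 0 -0.3;0 0 0 -0.125 0 0 -0.3;0 0 0 -0.139 0 0 -0.3")

```text
t: 38.1
tool_pos: [0.4782, -0.0245, 0.2412]
eef_rot: [1.335, 1.121, -1.329]
wrist_force: [0.2, 0.2, -0.6]
width: 0.0598
```

Request:
send_rows(steps="0 0 0 0 0.002 -0.04 -0.3;0 0 0 0 0.005 -0.09 -0.3;0 0 0 0 0.008 -0.145 -0.3;0 0 0 0 0.011 -0.20 -0.3;0 0 0 0 0.014 -0.255 -0.3;0 0 0 0 0.017 -0.305 -0.3;0 0 0 0 0.019 -0.335 -0.3;0 0 0 0 0.019 -0.343 -0.3;0 0 0 0 0.019 -0.343 -0.3;0 0 0 0 0.019 -0.343 -0.3")

```text
t: 39.35
tool_pos: [0.553, 0.3092, 0.2383]
eef_rot: [1.332, 1.124, -1.334]
wrist_force: [-0.5, 0.0, 0.5]
width: 0.0597
```

```bash
python3 -c "
from h import *
to(.5535,.3106,.093,-9.75)"
```

```text
row [ 0.0004  0.0008  0.0005  0.1453  0.0003 -0.0015] t 39.35 pos [0.553  0.3092 0.2383] yaw -9.73 w 0.0597 F [-0.5  0.   0.5]
```

Request:
send_rows(steps="0 0 0 0.05 0 0 -0.3;0 0 0 0.10 0 0 -0.3;0 0 0 0.135 0 0 -0.3;0 0 0 0.145 0 0 -0.3;0 0 0 0.145 0 0 -0.3;0 0 0 0.145 0 0 -0.3;0 0 0 0.145 0 0 1;0 0 0 0.145 0 0 1;0 0 0 0.145 0 0 1;0 0 0 0.145 0 0 1;0 0 0 0.145 0 0 1")

```text
t: 40.72
tool_pos: [0.5538, 0.3107, 0.0939]
eef_rot: [1.333, 1.124, -1.332]
wrist_force: [1.2, -0.9, 2.2]
width: 0.0311
```

Request:
send_rows(steps="0 0 0 -0.02 0 0 1;0 0 0 -0.06 0 0 1;0 0 0 -0.11 0 0 1;0 0 0 -0.14 -0.001 0.015 1;0 0 0 -0.14 -0.004 0.055 1;0 0 0 -0.14 -0.007 0.105 1;0 0 0 -0.14 -0.010 0.155 1;0 0 0 -0.14 -0.013 0.205 1;0 0 0 -0.14 -0.016 0.25 1;0 0 0 -0.14 -0.019 0.28 1;0 0 0 -0.14 -0.019 0.286 1;0 0 0 -0.14 -0.019 0.286 1")

```text
t: 42.22
tool_pos: [0.4864, 0.0319, 0.2341]
eef_rot: [1.334, 1.124, -1.333]
wrist_force: [0.0, 0.5, -4.2]
width: 0.0312
```

Request:
send_rows(steps="0 0 0 0 0 0 1;0 0 0 0 0 0 1;0 0 0 0.04 0 0 1;0 0 0 0.085 0 0 1;0 0 0 0.12 0 0 1;0 0 0 0.132 0 0 1;0 0 0 0.1375 0 0 1;0 0 0 0.1385 0 0 1;0 0 0 0.1385 0 0 1")

```text
t: 43.35
tool_pos: [0.4873, 0.0319, 0.0961]
eef_rot: [1.334, 1.123, -1.331]
wrist_force: [-1.5, 0.5, -4.0]
width: 0.0316
```

```bash
python3 -c "
from h import *
to(.487,.0316,.0939,-9.75)"
```

```text
row [ 0.0012 -0.0004 -0.0017  0.0022 -0.0002  0.0003] t 43.35 pos [0.4873 0.0319 0.0961] yaw -9.68 w 0.0316 F [-1.5  0.5 -4. ]
```

Still carrying the weight (-4 N), so I'll lower a little more, release, and back away towards the robot's left.

Request:
send_rows(steps="0 0 0 0.001 0 0 1;0 0 0 0.0017 0 0 1;0 0 0 0.0017 0 0 1;0 0 0 0.0017 0 0 -0.3;0 0 0 0.0017 0 0 -0.3;0 0 0 0.0017 0 0 -0.3;0 0 0 -0.03 0 0 -0.3;0 0 0 -0.08 0 0 -0.3;0 0 0 -0.13 0 0 -0.3;0 0 0 -0.14 0 0 -0.3")

```text
t: 44.6
tool_pos: [0.4883, 0.0319, 0.2383]
eef_rot: [1.336, 1.121, -1.328]
wrist_force: [-0.4, 0.3, -0.5]
width: 0.06
```

Request:
send_rows(steps="0 0 0 0 -0.01 -0.04 -0.3;0 0 0 0 -0.03 -0.1 -0.3;0 0 0 0 -0.05 -0.16 -0.3;0 0 0 0 -0.07 -0.22 -0.3;0 0 0 0 -0.09 -0.28 -0.3;0 0 0 0 -0.1 -0.33 -0.3;0 0 0 0 -0.1 -0.36 -0.3;0 0 0 0 -0.1 -0.36 -0.3")

```text
t: 45.6
tool_pos: [0.4478, 0.4049, 0.2334]
eef_rot: [1.329, 1.126, -1.333]
wrist_force: [0.6, -0.3, -0.4]
width: 0.0596
```

```bash
python3 - <<'E'
from h import *
print(robot.observe()['t'])
im=viewer.snapshot('top'); im2=viewer.snapshot('side'); B=lambda i:cv2.cvtColor(i,cv2.COLOR_RGB2BGR)
r=lambda i,f:cv2.resize(B(i),None,fx=f,fy=f,interpolation=cv2.INTER_CUBIC)
cv2.imwrite('pics/t9.png',r(im[170:300,225:375],4.6)); cv2.imwrite('pics/m9.png',np.hstack([r(im[185:345,380:470],3.5),r(im2[160:320,200:345],3.5)]))
a=cv2.cvtColor(cv2.imread('pics/top0.png'),cv2.COLOR_BGR2GRAY).astype(int)
E
```

```text
45.6
```

View pics/t9.png

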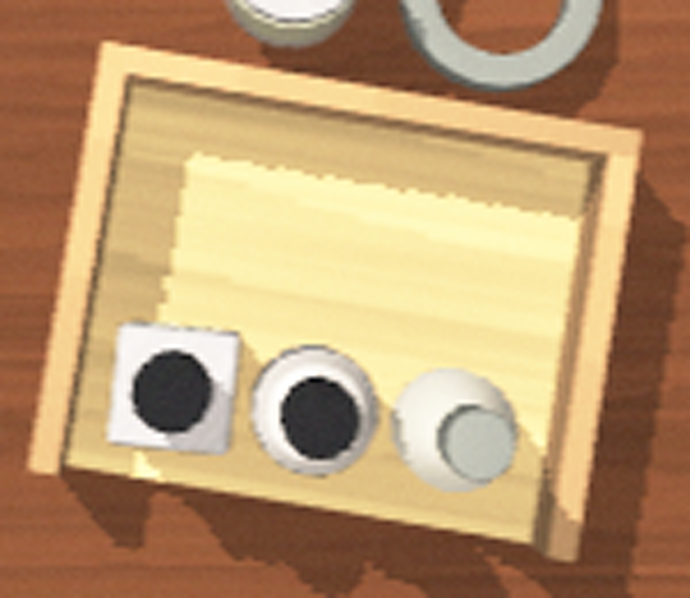

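View pics/m9.png

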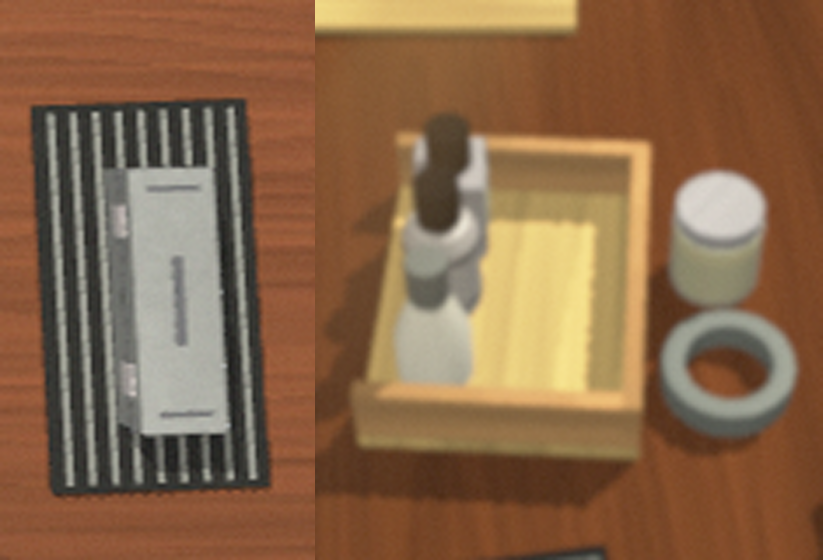

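The containers are within about 2 enlarged pixels (1 mm) of where they started. Last check is the case's centring.

```bash
python3 - <<'E'
from h import *
B=lambda p:un(p,3.5,(380,185))
c=[onz('top',B(p),.051) for p in((127,170),(211,167),(229,431),(143,435))]; m=[onz('top',B(p),.006) for p in((32,106),(245,100),(270,487),(53,494))]
print(np.mean(c,0)-np.mean(m,0),ang(c[0]-c[3]),ang(m[0]-m[3]),ang(m[1]-m[2]),np.linalg.norm(c[0]-c[3]))
E
```

```text
[0.0011286  0.00116259 0.045     ] 1.8110059207585563 1.6824389322798747 1.7448967934623434 0.14761040635437514
```

```bash
python3 -c "
from workcell import hand_in
print(hand_in())"
```

```text
the job is handed in; nothing more can be done
None
```

I moved all three containers onto the board, standing, laid the socket case on the mat, and put each container back in the bay upright on its own spot. I handed the job in at about 46 s of the 141 s allowed.

- **Case:** it lies flat, about 1 mm off the mat's centre in x and in y, and within about 0.1° of lengthwise.
- **Containers:** in the top view they sit within about 1 mm of where they started. Top and side views both show them upright.
- **Tape and jar:** neither has moved in the pictures.
- **Forces:** the highest wrist force I read at the end of any move was about 7 N, against the 120 N limit.
- **Disagreements between checks:**
  - Independent camera estimates of the glue's height differed by about 8 mm. Its position differed by up to 4 mm, and all three containers were still gripped cleanly.
  - The measured tool position wandered by 1–2 mm from the commanded one, so I used commanded differences to bring each container back to its spot.

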